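Clear the oversize ball jamming the mill-ball feeder

TASK

An oversize terracotta ball has jammed the mouth of the sloping wooden ball feeder and dams up the three white mill balls. With closed fingers nudge it back up the wide lane, rolling it and not lifting it, and press it gently home between the sprung jaws at the top until the rubber pad behind it gives a few millimetres, then let go, so that it stays parked there and all three white balls run out into the tray. The ball is unfired clay, so stop as soon as you feel it seat and do not squeeze it hard; leave the other things on the table where they are.

Things in the scene. Friction and masses are not known exactly. Their poses are not given: they have to be found in the camera images.
- feeder: wooden feeder fixed to the table: plywood floor rising 10 degrees along +x, boards 40 mm high. Origin on the table surface under the middle of the mouth at the low end; +x horizontal, uphill, away from the robot; y left, z up. Floor surface at z = 0.036 + 0.176 x. The wide lane runs straight uphill from the mouth, clear from y = -0.036 to 0.036; guide strips narrow it to 59 mm at x = 0.10 to 0.117
- mouth (a point): middle of the mouth at floor height (feeder x = 0.004, y = 0): a gap 44 mm wide between two upright steel pins, 8 mm thick and 46 mm tall, centred 26 mm to either side. Downhill of it the floor ends and the tray begins
- divider_end (a point): lower end, at floor height, of the 6 mm divider board (feeder x = 0.083, y = 0.039), 40 mm high, running uphill. It parts the wide lane from the narrow lane (y = 0.042 to 0.086) where the white balls wait; a board slanting at 45 degrees leads from the narrow lane to the mouth
- clip_zone (a point): floor point in the wide lane (feeder x = 0.145, y = 0) about which the fixed sprung clip stands: two upright brass jaw tips 46 mm apart, sprung, yielding outward, rubber pad 36 mm uphill of them. The clip's true place is not reported: its tips lie 0 to 20 mm up- or downhill of this point; find it by feel
- tray_floor (a point): middle of the felt floor of the tray in front of the mouth, inside 103 x 108 mm, rim 30 mm above the table
- big_ball_center (a point): centre of the oversize terracotta ball, 54 mm, 0.13 to 0.25 kg, smooth (friction 0.2), unfired: a push over 15 N breaks it. It starts against the pins, its front jutting 11 mm out over the tray. A push of 1 to 7 N takes it past the jaw tips, then the push drops; it meets the pad when its centre is about 9 mm past the tips; 8 mm further all is rigid
- big_ball: the same oversize terracotta ball (54 mm diameter); its frame turns as it rolls and its origin lies on its surface, so use the centre point for its position
- pad (a joint): how far the rubber pad at the back of the clip is pressed in, m: 0 free, grows as the ball is pressed uphill, 1.2 N per mm, hard stop at 0.008. It counts as pressed home from 0.003 (about 4 N)
- small_ball_a_center (a point): centre of the first white mill ball, 32 mm diameter, 45 g, waiting beside the oversize ball
- small_ball_b_center (a point): centre of the second white mill ball, 32 mm diameter
- small_ball_c_center (a point): centre of the third white mill ball, 32 mm diameter
- water_pot: bystander: white plastic pot, 99 mm wide, 76 mm tall, origin under its centre
- mushroom: bystander: small clay mushroom, 62 mm wide, 60 mm tall, origin under its centre
- ring_cutter: bystander: metal ring cutter, 69 mm wide, 31 mm tall, origin under its centre
- wood_rib: bystander: flat wooden rib, 71 x 116 x 8 mm, origin under its centre
- needle_tool: bystander: needle tool with wooden handle, 158 mm long, origin under its centre

How it is judged:
By the outcome, as a careful person would: the job done as asked, in the order asked, and still so for the second after the job is handed in, with the robot touching nothing.
It also fails if it takes over 67 s, if anything falls off the work surface, if the arm or the gripper's body presses on something with over 40 N, if the wrist force passes 120 N, or if a joint passes its speed limit or range.

ROBOT

A 6-joint arm with a two-finger parallel gripper is mounted at the origin on the work surface; the furniture and walls round the work are solid. World frame = base frame: x ahead of the robot, y to its left, z up, the work surface at z = 0. Lengths are in mm, angles in rad, forces in N, time in s.
With the tool pointing down it reaches from about 300 to 1000 mm from the base axis. Payload 5.1 kg.
Tool frame: the origin (TCP) lies on the centre line of the jaws, within the pads' length; the fingertips stand 19 mm ahead of it and the grasp point (between the pads) is the TCP; z points along the fingers, y is the direction in which the jaws open and shut (so a half turn about z gives the same grasp; the last joint's range is limited). The gripper opens to 95 mm and grips with 3 to 60 N. Pads are 20 mm wide; open, the fingers measure 119 mm over their backs; the gripper's body (75 mm by 180 mm) begins 59 mm behind the grasp point.
Start: joints at [-1.378, 0.124, 1.65, -0, 1.367, -0.083], TCP at [176.973, -625.432, 233.656] pointing down, gripper open.
Joint ranges: [-2.61, 2.61], [-1.02, 2.33], [0.03, 2.71], [-1.35, 4.49], [0.32, 2.68], [-2.91, 2.91]. Speed limits (rad/s): [2.57, 2.57, 3.14, 3.14, 3.14, 3.14].

INTERFACE

Orientations are given as a unit quaternion [x, y, z, w].
In Python, from cell import observe, eyes, job gives the robot as it stands. The module is installed in compiled form; this text tells all that it offers.
- The arm moves only by the tool step_arm, never from a script. Its argument "rows" is a list of rows, each an object of numbers: "dx", "dy", "dz": the shift along the tool's x, y, z in m; "turn": the turn about the tool's z in degrees; "grip": the finger opening in m, from 0 to 0.0951. In form: [{"dx": .., "dy": .., "dz": .., "turn": .., "grip": ..}, ...]. A call has 1 to 20 rows; each row shifts and turns the commanded pose from where the row before left it, along the tool's axes as they then stand; what a row does not reach is not made up. A row lasts 1/8 s, in which the tool goes at most 62.5 mm and 10.7 degrees, less where a joint would pass 70% of its speed; a pose out of reach is approached as far as the arm can. A call with a gripper value outside its range is refused whole. The fingers move at their own pace and stop on an object; "force" is the grip in N (left out, the last holds). Time passes only in rows, so rows that do not move let the fingers close. It gives the time, the measured TCP pose, the force and the opening at its end, in the units of the state.
- observe(): the state, without advancing time (a new reading comes with each control period).
- eyes.read_camera(name): name is "side" or "top"; returns (picture, depth): 420x560x3 uint8, red, green, blue; 420x560 float32, mm along the optical axis (not along the pixel's ray), 0 where there is no reading.
- eyes.calibration(name): a dict with "K" (3x3 intrinsics, pixels), "dist_coeffs" ([k1, k2, p1, p2, k3] as OpenCV has them; the pictures are not rectified), "extrinsics" (4x4, takes a point from world to camera coordinates). Camera axes: x right, y down, z forward; pixel columns grow to the right and rows downward; lengths in mm; the calibration is good to about 2 mm. A picture is of the moment at which its call begins. calibration takes no time and is no camera call.
- job.sign_off(): hands the job in, once; it reports no verdict.
The state is a dict: "clock": time; "q": joint angles; "joint_velocities": joint speeds; "joint_efforts": joint torques, N m; "position": TCP position; "tool_rot": TCP orientation; "force": force on the tool from outside, world axes, zero at the start; "torque": the same for the moment, N m; "opening": finger opening in mm.
Only numpy, scipy, OpenCV 4.12 (cv2) and the standard library are available. Lean on these libraries where they do the work, as an engineer would, in place of code of your own. Each camera call takes 0.05 s, during which the arm holds its last target.

## Working session

There is one attempt and no reset: what is moved stays moved. The work goes in short steps, Python scripts to look and compute and a tool call to move; the robot and the scene stay as the last step left them, time stands still between calls to the robot, and variables do not carry over. Pictures are saved under pics/ and viewed, and the job is handed in when it is done.

Besides the shell and the picture viewer there is one more tool, called after ">>>" in YAML: its name, and indented under it one key for each argument. step_arm: Moves the arm, as the interface text tells. Its arguments: {"type":"object","properties":{"rows":{"type":"array","items":{"type":"object","properties":{"dx":{"type":"number"},"dy":{"type":"number"},"dz":{"type":"number"},"turn":{"type":"number"},"grip":{"type":"number"}}}},"force":{"type":"number"}},"required":["rows"]}

```bash
mkdir -p pics; python3 - <<'E'
from cell import observe, eyes
import cv2,numpy as np
print(observe())
for n in("side","top"):
    p,d=eyes.read_camera(n); cv2.imwrite(f"pics/{n}0.png",p[:,:,::-1]); np.savez(f"pics/{n}0.npz",p=p,d=d)
    print(n,eyes.calibration(n))
E
```

```text
{'clock': 0.0, 'q': array([-1.37761179e+00,  1.24508959e-01,  1.65165421e+00, -2.59665956e-05,
        1.36750098e+00, -8.25884588e-02]), 'joint_velocities': array([ 1.27988070e-03,  4.56345903e-04,  1.12938590e-03, -1.05122356e-03,
       -8.85715752e-05, -5.07864575e-04]), 'joint_efforts': array([ 1.63563072e-05, -4.17607105e+01, -3.59933424e+01,  7.75177614e-02,
        4.91530937e-02, -1.83475495e-04]), 'position': array([ 176.8463213 , -624.85841328,  232.39621995]), 'tool_rot': array([ 9.90507816e-01,  1.37452517e-01, -6.99391892e-05, -1.03345798e-03]), 'force': array([0.21393919, 0.07142254, 0.54600175]), 'torque': array([0.02696677, 0.01806414, 0.00795275]), 'opening': 95.08012891181014}
side {'K': array([[504.62169252,   0.        , 272.59223558],
       [  0.        , 504.62169252, 215.71351669],
       [  0.        ,   0.        ,   1.        ]]), 'dist_coeffs': array([-0.06649743,  0.        ,  0.        ,  0.        ,  0.        ]), 'extrinsics': array([[-9.99163955e-01,  3.82944313e-02,  1.43152856e-02,
         5.06481606e+02],
       [ 1.26633963e-02,  6.22831771e-01, -7.82253299e-01,
         1.25481257e+01],
       [-3.88719599e-02, -7.81418020e-01, -6.22795993e-01,
         1.36762587e+03],
       [ 0.00000000e+00,  0.00000000e+00,  0.00000000e+00,
         1.00000000e+00]])}
top {'K': array([[403.65843704,   0.        , 280.26580772],
       [  0.        , 403.65843704, 210.06814157],
       [  0.        ,   0.        ,   1.        ]]), 'dist_coeffs': array([-0.07688329,  0.        ,  0.        ,  0.        ,  0.        ]), 'extrinsics': array([[ 1.75004647e-02, -9.99709901e-01,  1.65483446e-02,
         3.73834941e+01],
       [-9.98029349e-01, -1.84637529e-02, -5.99708996e-02,
         5.25788344e+02],
       [ 6.02590467e-02, -1.54662150e-02, -9.98062946e-01,
         1.12543160e+03],
       [ 0.00000000e+00,  0.00000000e+00,  0.00000000e+00,
         1.00000000e+00]])}
```

View pics/side0.png

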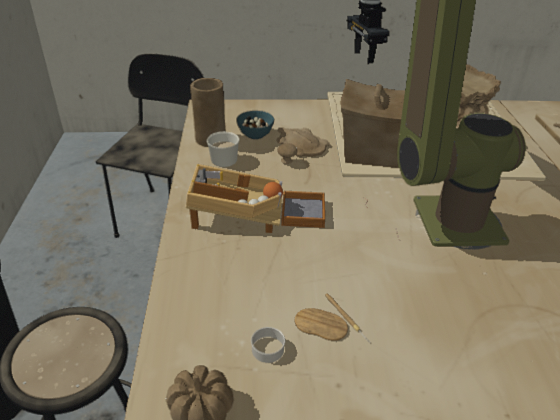

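View pics/top0.png

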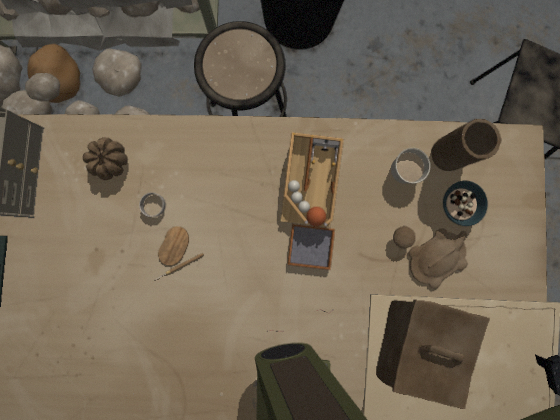

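The side view shows the feeder at about (235,195). In the top view the terracotta ball is at (317,215), the white balls at (294,187), (298,197) and (304,207), and the tray at (311,247). The clip is near (322,147). Next I'll zoom in and measure.

```bash
cat > h.py <<'E'
import numpy as np,cv2
from cell import eyes
def pts(n,uv,z):
    c=eyes.calibration(n);K=c["K"];D=c["dist_coeffs"];E=c["extrinsics"]
    uv=np.asarray(uv,float).reshape(-1,1,2)
    x=cv2.undistortPoints(uv,K,D).reshape(-1,2)
    z=np.asarray(z,float).reshape(-1,1)
    pc=np.hstack([x*z,z])
    return (pc-E[:3,3])@E[:3,:3]
def cloud(n,d):
    v,u=np.mgrid[0:420,0:560]
    P=pts(n,np.stack([u,v],-1).reshape(-1,2),d.reshape(-1)).reshape(420,560,3)
    P[d<=0]=np.nan
    return P
def proj(n,P):
    c=eyes.calibration(n);E=c["extrinsics"]
    r=cv2.Rodrigues(E[:3,:3])[0]
    return cv2.projectPoints(np.asarray(P,float).reshape(-1,1,3),r,E[:3,3],c["K"],c["dist_coeffs"])[0].reshape(-1,2)
E
cat > m.py <<'E'
from h import *
for n in("side","top"):
    f=np.load(f"pics/{n}0.npz");p=f["p"];d=f["d"];P=cloud(n,d)
    hsv=cv2.cvtColor(p,cv2.COLOR_RGB2HSV)
    r=(hsv[...,1]>170)&(hsv[...,0]<12)&(hsv[...,2]>90)&(P[...,2]>30)&(P[...,0]>400)
    w=(hsv[...,1]<50)&(hsv[...,2]>140)&(P[...,2]>30)&(P[...,2]<130)&(P[...,0]>500)
    for nm,m,R in(("red",r,27),("white",w,16)):
        k,l,s,c=cv2.connectedComponentsWithStats(m.astype(np.uint8))
        for i in range(1,k):
            if s[i,4]<15: continue
            Q=P[l==i];Q=Q[~np.isnan(Q[:,0])]
            from scipy.optimize import least_squares
            o=least_squares(lambda c:np.linalg.norm(Q-c,axis=1)-R,Q.mean(0)-[0,0,R/2],loss="soft_l1")
            print(n,nm,c[i].round(1),s[i,4],o.x.round(1),"rms",np.sqrt(np.mean(o.fun**2)).round(2))
    a=(180,150,340,250) if n=="side" else (270,120,360,280)
    im=cv2.resize(p[a[1]:a[3],a[0]:a[2]],None,fx=5 if n=="side" else 3.7,fy=5 if n=="side" else 3.7,interpolation=cv2.INTER_CUBIC)
    cv2.imwrite(f"pics/{n}0z.png",im[:,:,::-1])
E
python3 m.py
```

```text
side red [273.6 190.8] 87 [506.3 -51.9  67.7] rms 2.05
side white [232.9 137.6] 91 [ 624.2 -337.7   65. ] rms 10.91
side white [257.3 199.6] 72 [546.7  -5.1  80.3] rms 4.76
top white [396.9 168. ] 15 [ 644.2 -274.9   62.3] rms 4.76
top white [415.2 179.9] 33 [ 618.5 -318.4   74.2] rms 9.75
top white [294.1 183.9] 52 [587.4  12.9  68.4] rms 1.35
top white [297.1 195.3] 52 [555.8   2.5  63.3] rms 1.54
top white [304.4 204.6] 58 [533.2 -15.9  58.9] rms 1.65
```

View pics/side0z.png

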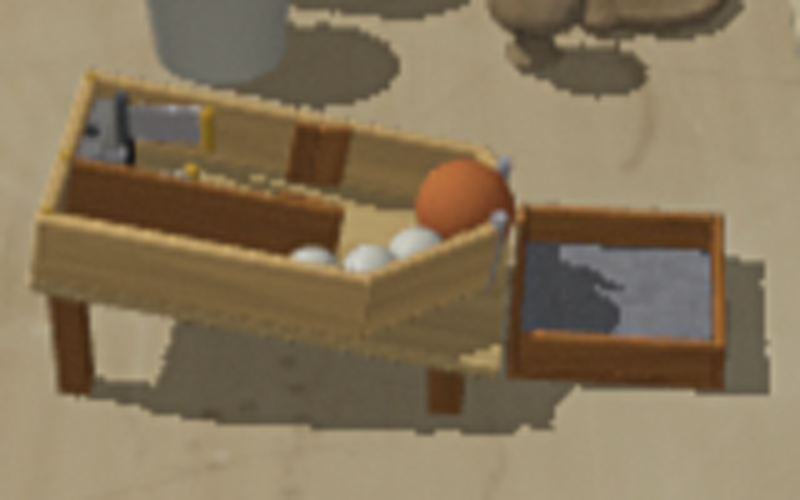

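View pics/top0z.png

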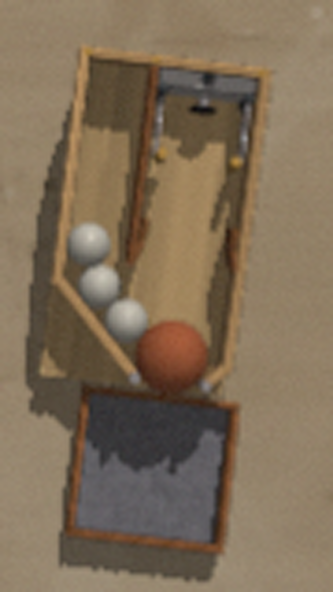

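```bash
python3 - <<'E'
from h import *
import numpy as np
f=np.load("pics/top0.npz");p=f["p"];d=f["d"];P=cloud("top",d)
hsv=cv2.cvtColor(p,cv2.COLOR_RGB2HSV)
print(hsv[210:222,308:326,0][::3,::3],hsv[215,317],P[215,317])
# height map around feeder
print("rows u=285..345 step4; z")
for v in range(130,274,5):
    print(v,[int(P[v,u,2]) for u in range(282,346,4)])
E
```

```text
[[11  8  9  9  9 10]
 [10 10  9  9 10  9]
 [ 8  8  9  9  9 11]
 [ 9 10  9  9  9  9]] [  9 162 151] [509.17693465 -49.21727656  91.68732588]
rows u=285..345 step4; z
130 [-3, 0, 0, -1, -1, 2, 0, 0, -2, 0, -2, 0, 0, 2, 1, 0]
135 [3, 4, 0, 117, 117, 117, 117, 116, 117, 1, 0, -1, 0, 2, 0, 1]
140 [4, -1, 3, 73, 73, 76, 73, 94, 104, 104, 104, 101, 107, 113, 115, 116]
145 [1, -2, 111, 72, 75, 74, 72, 110, 101, 77, 84, 94, 98, 101, 108, 109]
150 [2, 0, 110, 71, 65, 68, 66, 107, 69, 71, 90, 91, 72, 71, 87, 109]
155 [0, 1, 106, 68, 69, 66, 70, 108, 68, 69, 66, 68, 69, 68, 97, 0]
160 [3, 0, 102, 64, 63, 62, 64, 102, 102, 64, 62, 63, 67, 67, 106, -2]
165 [0, -1, 101, 63, 64, 62, 62, 62, 65, 60, 64, 66, 57, 105, 104, 0]
170 [-2, 2, 58, 62, 58, 60, 72, 61, 60, 59, 64, 58, 57, 59, 102, 2]
175 [-2, 57, 58, 55, 58, 62, 95, 58, 58, 56, 58, 58, 59, 65, 101, 0]
180 [3, 94, 56, 57, 52, 58, 95, 94, 53, 53, 58, 57, 57, 75, 93, -6]
185 [2, 90, 76, 83, 77, 53, 93, 51, 53, 55, 55, 54, 54, 92, -1, -1]
190 [0, 90, 74, 77, 67, 52, 90, 52, 54, 52, 56, 52, 51, 90, 1, -1]
195 [0, 86, 52, 73, 76, 46, 45, 47, 50, 45,
[... 243 characters left out ...]
8, 39, 75, 40, 86, 91, 93, 90, 40, 75, 0, 0, 0]
220 [33, 35, 34, 38, 34, 37, 78, 83, 89, 91, 87, 50, 74, 4, -3, -1]
225 [-2, 0, 0, 32, 34, 29, 0, 2, 78, 78, 35, 80, -5, -2, -5, 0]
230 [-2, -1, -3, 10, 6, 10, 9, 7, 4, 5, 4, 25, 29, 29, 3, 1]
235 [-1, -2, 0, 9, 9, 9, 9, 6, 9, 5, 5, 7, 7, 27, 2, 0]
240 [2, 0, 2, 11, 9, 6, 4, 8, 7, 11, 8, 5, 5, 0, 1, -2]
245 [1, 2, 26, 9, 8, 5, 8, 7, 2, 9, 9, 7, 7, -3, 1, -1]
250 [-1, 4, 27, 8, 8, 10, 10, 7, 3, 9, 3, 9, 23, -2, 0, -1]
255 [-3, 3, 29, 6, 7, 6, 10, 6, 9, 9, 9, 8, 32, -1, 0, -1]
260 [2, 5, 28, 7, 6, 5, 8, 6, 7, 10, 7, 4, 29, 2, 1, -1]
265 [1, 0, 0, 0, 31, 31, 30, 26, 25, 8, 7, 6, 30, 0, 1, 0]
270 [0, 0, 0, -1, 0, 0, 0, 0, -3, 1, -2, 0, 0, 0, 0, -1]
```

```bash
cat > m2.py <<'E'
from h import *
from scipy.optimize import least_squares
c=eyes.calibration("top")
def atz(n,uv,z):
    c=eyes.calibration(n);R=c["extrinsics"][:3,:3];t=c["extrinsics"][:3,3]
    C=-R.T@t; p=pts(n,uv,[1.0])[0]; r=p-C
    return C+r*(z-C[2])/r[2]
if __name__=="__main__":
    zz=lambda x,y:[(x+.5)/3.7+270-.5,(y+.5)/3.7+120-.5]
    for nm,x,y,z in [("pinL",137,377,83),("pinR",207,385,83),("jawL",160,156,90),("jawR",236,161,90),("divtop hi",155,68,113),("div lo",133,258,91),("Rwall hi",266,72,117),("Rwall lo",237,340,82),("Lwall hi",83,50,117),("Lwall lo",60,275,90),("trayFL",85,388,30),("trayFR",238,405,30),("trayNL",67,535,30),("trayNR",220,550,30)]:
        print(nm,np.round(zz(x,y),1),atz("top",zz(x,y),z).round(1))
    f=np.load("pics/top0.npz");p=f["p"];P=cloud("top",f["d"])
    hsv=cv2.cvtColor(p,cv2.COLOR_RGB2HSV)
    for n in("side","top"):
        f=np.load(f"pics/{n}0.npz");p=f["p"];P=cloud(n,f["d"]);hsv=cv2.cvtColor(p,cv2.COLOR_RGB2HSV)
        r=(hsv[...,1]>140)&(hsv[...,0]<14)&(hsv[...,2]>80)&(P[...,2]>55)&(P[...,0]>470)&(P[...,0]<540)&(abs(P[...,1]+50)<50)
        k,l,s,cc=cv2.connectedComponentsWithStats(r.astype(np.uint8));i=1+np.argmax(s[1:,4])
        Q=P[l==i];o=least_squares(lambda c:np.linalg.norm(Q-c,axis=1)-27,Q.mean(0)-[0,0,13],loss="soft_l1")
        print(n,"ball",s[i],cc[i],o.x.round(1),atz(n,cc[i],66.).round(1))
        y=(hsv[...,1]>150)&(hsv[...,0]>18)&(hsv[...,0]<32)&(hsv[...,2]>110)&(P[...,0]>600)&(P[...,0]<720)&(abs(P[...,1]+50)<60)
        for v,u in np.argwhere(y): print(n,u,v,hsv[v,u],P[v,u].round(0))
E
python3 m2.py
```

```text
pinL [306.7 221.5] [491.7 -22.8  83. ]
pinR [325.6 223.7] [486.9 -73.3  83. ]
jawL [312.9 161.8] [651.2 -36.8  90. ]
jawR [333.4 163.1] [648.7 -91.8  90. ]
divtop hi [311.5 138. ] [710.  -30.3 113. ]
div lo [305.6 189.4] [576.7 -18.1  91. ]
Rwall hi [341.5 139.1] [ 708.1 -108.8  117. ]
Rwall lo [333.7 211.5] [519.8 -94.8  82. ]
Lwall hi [292.1 133.1] [720.8  21.1 117. ]
Lwall lo [285.9 194. ] [563.5  34.   90. ]
trayFL [292.6 224.5] [484.5  12.   30. ]
trayFR [334.  229.1] [ 473.7 -103.8   30. ]
trayNL [287.7 264.2] [374.1  23.7  30. ]
trayNR [329.1 268.3] [364.6 -91.5  30. ]
side ball [263 182  20  16 211] [271.78672986 189.        ] [505.7 -51.7  67. ] [507.6 -62.8  66. ]
side 221 171 [ 21 166 152] [643. -94. 105.]
side 222 171 [ 20 157 138] [641. -97. 103.]
side 221 172 [ 21 184 161] [643. -91. 104.]
side 222 172 [ 20 169 133] [640. -90. 104.]
side 220 173 [ 21 164 145] [646. -91. 101.]
side 221 173 [ 21 190 133] [643. -90. 101.]
side 222 173 [ 21 174 114] [641. -92. 100.]
side 220 174 [ 21 156 132] [646. -91.  97.]
side 221 174 [ 21 189 119] [643. -90.  98.]
side 220 175 [ 20 151
[... 432 characters left out ...]
[ 20 151 113] [ 642. -102.   70.]
side 192 181 [ 21 153 165] [714. -30. 118.]
side 193 181 [ 21 168 147] [712. -35. 114.]
side 217 183 [ 21 170 170] [651. -39. 104.]
side 218 183 [ 22 175 173] [649. -42. 102.]
side 219 183 [ 21 155 132] [646. -42. 102.]
side 218 184 [ 22 184 147] [648. -33. 105.]
side 219 184 [ 21 164 120] [646. -34. 104.]
side 218 185 [ 19 155 122] [649. -37.  99.]
side 219 185 [ 20 153 117] [646. -38.  98.]
top ball [307 207  19  17 249] [316.44176707 214.97590361] [506.5 -49.6  65.8] [510.5 -50.5  66. ]
top 313 162 [ 19 155 135] [648. -36. 102.]
top 333 163 [ 19 159 172] [647. -89. 100.]
top 333 164 [ 19 163 149] [644. -89. 103.]
top 334 164 [ 19 154 142] [643. -91. 107.]
```

```bash
python3 - <<'E'
from h import *
for n in("top","side"):
    P=cloud(n,np.load(f"pics/{n}0.npz")["d"]).reshape(-1,3);P=P[~np.isnan(P[:,0])]
    a=np.array([177,-625]);b=np.array([440,-43]);t=np.clip(((P[:,:2]-a)@(b-a))/((b-a)@(b-a)),0,1)
    dd=np.linalg.norm(P[:,:2]-a-t[:,None]*(b-a),axis=1)
    m=(dd<110)&(P[:,2]>40)
    for k in np.arange(0,1,.1):
        q=P[m&(t>=k)&(t<k+.1)]
        if len(q):print(n,round(k,1),q[:,2].max().round(),len(q))
E
```

```text
top 0.0 335.0 203
top 0.1 337.0 367
top 0.2 211.0 280
top 0.3 576.0 1465
top 0.4 228.0 1183
top 0.5 209.0 1268
top 0.6 62.0 136
top 0.9 88.0 142
side 0.0 418.0 1329
side 0.1 394.0 203
side 0.2 210.0 56
side 0.3 230.0 317
side 0.4 228.0 374
side 0.5 207.0 1301
side 0.6 61.0 99
side 0.9 87.0 127
```

>>> step_arm:
  rows:
    - {"dz":-0.04,"turn":10,"grip":0}
    - {"dz":-0.04,"turn":10,"grip":0}
    - {"dz":-0.04,"turn":1.1,"grip":0}
    - {"grip":0}
    - {"grip":0}
  force: 10

```text
$.rows[0]: bad value
```

>>> step_arm:
  rows:
    - {"dx":0.0,"dy":0.0,"dz":-0.04,"turn":10.0,"grip":0.0}
    - {"dx":0.0,"dy":0.0,"dz":-0.04,"turn":10.0,"grip":0.0}
    - {"dx":0.0,"dy":0.0,"dz":-0.04,"turn":1.1,"grip":0.0}
    - {"dx":0.0,"dy":0.0,"dz":0.0,"turn":0.0,"grip":0.0}
    - {"dx":0.0,"dy":0.0,"dz":0.0,"turn":0.0,"grip":0.0}
  force: 10

```text
clock: 0.72
position: [176.9, -625.1, 352.2]
tool_rot: [0.999, -0.046, -0.0, -0.001]
force: [-0.2, -0.1, -0.3]
opening: 50.7
```

>>> step_arm:
  rows:
    - {"dx":0.015,"dy":-0.043,"dz":0,"turn":0,"grip":0}
    - {"dx":0.015,"dy":-0.043,"dz":0,"turn":0,"grip":0}
    - {"dx":0.015,"dy":-0.043,"dz":0,"turn":0,"grip":0}
    - {"dx":0.015,"dy":-0.043,"dz":0,"turn":0,"grip":0}
    - {"dx":0.015,"dy":-0.043,"dz":0,"turn":0,"grip":0}
    - {"dx":0.015,"dy":-0.043,"dz":0,"turn":0,"grip":0}
    - {"dx":0.015,"dy":-0.043,"dz":0,"turn":0,"grip":0}
    - {"dx":0.015,"dy":-0.043,"dz":0,"turn":0,"grip":0}
    - {"dx":0.015,"dy":-0.043,"dz":0,"turn":0,"grip":0}
    - {"dx":0.015,"dy":-0.043,"dz":0,"turn":0,"grip":0}
    - {"dx":0.015,"dy":-0.043,"dz":0,"turn":0,"grip":0}
    - {"dx":0.015,"dy":-0.043,"dz":0,"turn":0,"grip":0}
    - {"dx":0.015,"dy":-0.043,"dz":0,"turn":0,"grip":0}
    - {"dx":0.014,"dy":-0.045,"dz":0,"turn":0,"grip":0}
    - {"dx":0,"dy":0,"dz":0,"turn":0,"grip":0}
    - {"dx":0,"dy":0,"dz":0,"turn":0,"grip":0}

```text
clock: 2.72
position: [440.3, -43.5, 351.9]
tool_rot: [0.999, -0.046, -0.002, 0.0]
force: [1.1, 0.2, -0.4]
opening: 0.2
```

>>> step_arm:
  rows:
    - {"dx":0,"dy":0,"dz":0.045,"turn":0,"grip":0}
    - {"dx":0,"dy":0,"dz":0.045,"turn":0,"grip":0}
    - {"dx":0,"dy":0,"dz":0.045,"turn":0,"grip":0}
    - {"dx":0,"dy":0,"dz":0.045,"turn":0,"grip":0}
    - {"dx":0,"dy":0,"dz":0.045,"turn":0,"grip":0}
    - {"dx":0,"dy":0,"dz":0.03,"turn":0,"grip":0}
    - {"dx":0,"dy":0,"dz":0.022,"turn":0,"grip":0}
    - {"dx":0,"dy":0,"dz":0,"turn":0,"grip":0}
    - {"dx":0,"dy":0,"dz":0,"turn":0,"grip":0}

```text
clock: 3.85
position: [441.2, -44.2, 77.4]
tool_rot: [0.999, -0.047, 0.001, 0.0]
force: [0.2, 0.7, -0.1]
opening: 0.2
```

```bash
cat > snap.py <<'E'
import sys
from h import *
from m2 import atz
from cell import observe
from scipy.optimize import least_squares
k=sys.argv[1]
o=observe();p=o["position"];O=np.array([485.3,-47.6]);ex=np.array([.9957,-.0924]);ey=np.array([.0924,.9957])
fe=lambda q:(np.round((q[:2]-O)@ex,1),np.round((q[:2]-O)@ey,1),np.round(q[2],1))
print("clock",o["clock"],"pos",p.round(1),"feeder",fe(p),"force",o["force"].round(2),"Fx",(o["force"][:2]@ex).round(2))
ims=[]
for n in("side","top"):
    im,d=eyes.read_camera(n);P=cloud(n,d);np.savez(f"pics/{n}{k}.npz",p=im,d=d)
    hsv=cv2.cvtColor(im,cv2.COLOR_RGB2HSV)
    r=(hsv[...,1]>140)&(hsv[...,0]<14)&(hsv[...,2]>80)&(P[...,2]>85 if n=="x" else P[...,2]>58)&(P[...,0]>470)&(P[...,0]<720)&(abs(P[...,1]+55)<45)
    kk,l,s,cc=cv2.connectedComponentsWithStats(r.astype(np.uint8))
    if kk>1:
        i=1+np.argmax(s[1:,4])
        Q=P[l==i];b=least_squares(lambda c:np.linalg.norm(Q-c,axis=1)-27,Q.mean(0)-[0,0,13],loss="soft_l1").x
        print(n,"ball px",cc[i].round(1),s[i,4],b.round(1),"feeder",fe(b))
    a=(180,150,340,250) if n=="side" else (270,120,360,280)
    z=4.2 if n=="side" else 3.7
    c=cv2.resize(im[a[1]:a[3],a[0]:a[2]],None,fx=2.9,fy=2.9,interpolation=cv2.INTER_CUBIC);ims.append(c)
H=max(c.shape[0] for c in ims)
ims=[cv2.copyMakeBorder(c,0,H-c.shape[0],0,0,cv2.BORDER_CONSTANT) for c in ims]
cv2.imwrite(f"pics/c{k}.png",np.hstack(ims)[:,:,::-1])
E
python3 snap.py 1
```

```text
clock 3.85 pos [441.2 -44.2  77.4] feeder (np.float64(-44.2), np.float64(-0.7), np.float64(77.4)) force [ 0.16  0.71 -0.11] Fx 0.09
side ball px [271.7 189.1] 208 [505.9 -50.7  66.5] feeder (np.float64(20.8), np.float64(-1.2), np.float64(66.5))
top ball px [316.9 213.5] 199 [506.1 -49.4  66. ] feeder (np.float64(20.9), np.float64(0.1), np.float64(66.0))
```

View pics/c1.png

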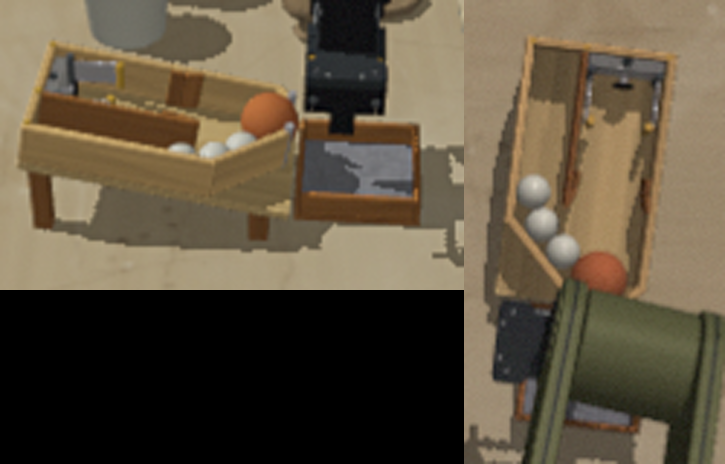

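The side view shows the fingers at about (342,120), just behind the ball at (270,115). The ball is in line with the lane axis. Approaching slowly.

>>> step_arm:
  rows:
    - {"dx":0.004,"dy":0,"dz":0.001,"turn":0,"grip":0}
    - {"dx":0.004,"dy":0,"dz":0.001,"turn":0,"grip":0}
    - {"dx":0.004,"dy":0,"dz":0.001,"turn":0,"grip":0}
    - {"dx":0.004,"dy":0,"dz":0,"turn":0,"grip":0}
    - {"dx":0.004,"dy":0,"dz":0,"turn":0,"grip":0}
    - {"dx":0.003,"dy":0,"dz":0,"turn":0,"grip":0}
    - {"dx":0.002,"dy":0,"dz":0,"turn":0,"grip":0}
    - {"dx":0.002,"dy":0,"dz":0,"turn":0,"grip":0}
    - {"dx":0.002,"dy":0,"dz":-0.0003,"turn":0,"grip":0}
    - {"dx":0.002,"dy":0,"dz":-0.0003,"turn":0,"grip":0}
    - {"dx":0.002,"dy":0,"dz":-0.0003,"turn":0,"grip":0}
    - {"dx":0,"dy":0,"dz":0,"turn":0,"grip":0}

```text
clock: 5.45
position: [474.0, -46.4, 74.7]
tool_rot: [0.999, -0.046, 0.0, 0.0]
force: [-0.8, 0.1, 0.1]
opening: 0.7
```

```bash
python3 snap.py 2
```

```text
clock 5.45 pos [474.  -46.4  74.7] feeder (np.float64(-11.4), np.float64(0.1), np.float64(74.7)) force [-0.78  0.1   0.07] Fx -0.79
side ball px [268.5 189.5] 171 [511.  -55.1  68. ] feeder (np.float64(26.3), np.float64(-5.1), np.float64(68.0))
top ball px [306.5 183.1] 39 [597.7  -0.7  78.4] feeder (np.float64(107.6), np.float64(57.1), np.float64(78.4))
```

View pics/c2.png

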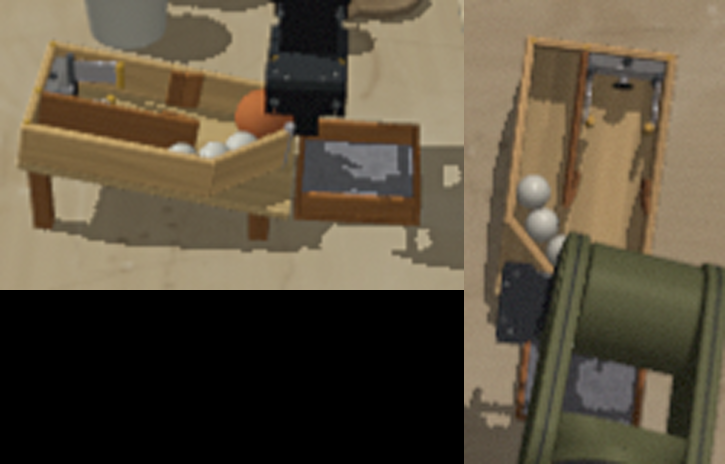

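Contact made (about 0.8 N), and the ball has moved to feeder x ≈ 26. Continuing up the slope.

>>> step_arm:
  rows:
    - {"dx":0.003,"dy":0,"dz":-0.0005,"turn":0,"grip":0}
    - {"dx":0.003,"dy":0,"dz":-0.0005,"turn":0,"grip":0}
    - {"dx":0.003,"dy":0,"dz":-0.0005,"turn":0,"grip":0}
    - {"dx":0.003,"dy":0,"dz":-0.0005,"turn":0,"grip":0}
    - {"dx":0.003,"dy":0,"dz":-0.0005,"turn":0,"grip":0}
    - {"dx":0.003,"dy":0,"dz":-0.0005,"turn":0,"grip":0}
    - {"dx":0,"dy":0,"dz":0,"turn":0,"grip":0}

```text
clock: 6.42
position: [492.1, -48.1, 77.7]
tool_rot: [0.999, -0.046, 0.0, 0.0]
force: [-0.5, -0.5, -0.9]
opening: 0.7
```

```bash
python3 snap.py 3
```

```text
clock 6.425 pos [492.1 -48.1  77.7] feeder (np.float64(6.8), np.float64(0.1), np.float64(77.7)) force [-0.48 -0.54 -0.88] Fx -0.43
side ball px [262.4 188.3] 192 [527.9 -62.8  71.7] feeder (np.float64(43.9), np.float64(-11.2), np.float64(71.7))
top ball px [307.4 172.9] 78 [621.  -36.   89.2] feeder (np.float64(134.0), np.float64(24.1), np.float64(89.2))
```

View pics/c3.png

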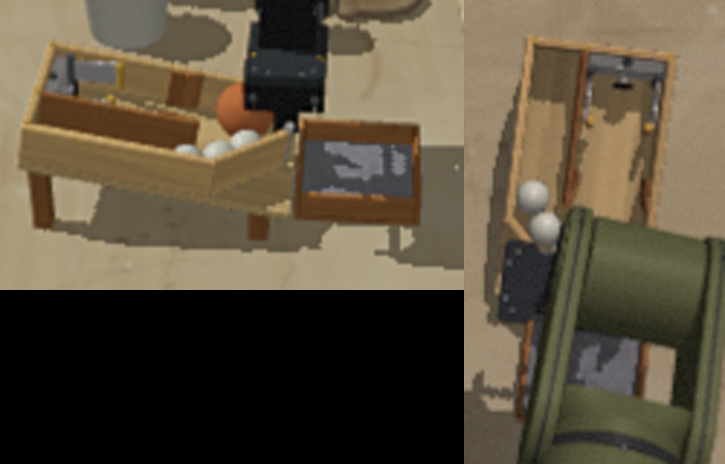

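The ball has drifted right to y ≈ -9, against the wall, pushed by the white balls. I'll follow it with a slight shift to the right.

>>> step_arm:
  rows:
    - {"dx":0.003,"dy":0.001,"dz":-0.0005,"turn":0,"grip":0}
    - {"dx":0.003,"dy":0.001,"dz":-0.0005,"turn":0,"grip":0}
    - {"dx":0.003,"dy":0.001,"dz":-0.0005,"turn":0,"grip":0}
    - {"dx":0.003,"dy":0.001,"dz":-0.0005,"turn":0,"grip":0}
    - {"dx":0.003,"dy":0.001,"dz":-0.0005,"turn":0,"grip":0}
    - {"dx":0.003,"dy":0,"dz":-0.0005,"turn":0,"grip":0}
    - {"dx":0.003,"dy":0,"dz":-0.0005,"turn":0,"grip":0}
    - {"dx":0,"dy":0,"dz":0,"turn":0,"grip":0}

```text
clock: 7.52
position: [512.5, -55.0, 81.2]
tool_rot: [0.999, -0.046, 0.0, 0.0]
force: [0.7, 0.8, -0.4]
opening: 0.4
```

```bash
python3 snap.py 4
```

```text
clock 7.525 pos [512.5 -55.   81.2] feeder (np.float64(27.7), np.float64(-4.8), np.float64(81.2)) force [ 0.66  0.77 -0.39] Fx 0.59
side ball px [254.6 187.5] 224 [549.9 -64.7  74.9] feeder (np.float64(65.9), np.float64(-11.0), np.float64(74.9))
top ball px [306.9 177.9] 64 [614.5  -9.1  80.6] feeder (np.float64(125.1), np.float64(50.3), np.float64(80.6))
```

View pics/c4.png

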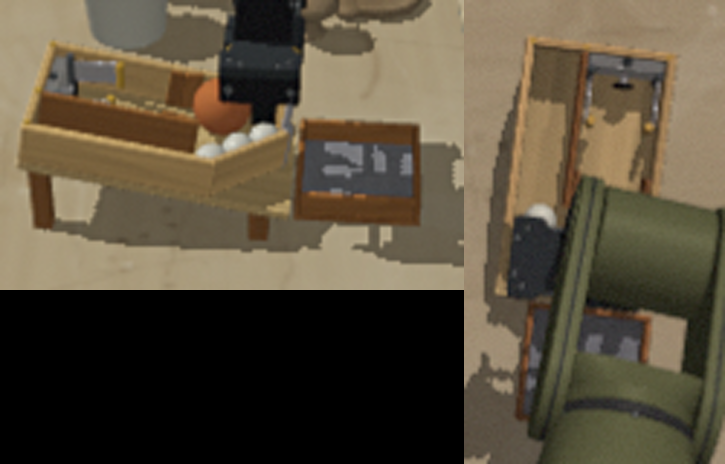

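>>> step_arm:
  rows:
    - {"dx":0.003,"dy":0,"dz":-0.0005,"turn":0,"grip":0}
    - {"dx":0.003,"dy":0,"dz":-0.0005,"turn":0,"grip":0}
    - {"dx":0.003,"dy":0,"dz":-0.0005,"turn":0,"grip":0}
    - {"dx":0.003,"dy":0,"dz":-0.0005,"turn":0,"grip":0}
    - {"dx":0.003,"dy":0,"dz":-0.0005,"turn":0,"grip":0}
    - {"dx":0.003,"dy":-0.001,"dz":-0.0005,"turn":0,"grip":0}
    - {"dx":0,"dy":0,"dz":0,"turn":0,"grip":0}

```text
clock: 8.5
position: [530.5, -55.6, 84.2]
tool_rot: [0.999, -0.046, 0.0, 0.0]
force: [-0.6, -0.2, -0.2]
opening: 0.6
```

```bash
python3 snap.py 5
```

```text
clock 8.5 pos [530.5 -55.6  84.2] feeder (np.float64(45.7), np.float64(-3.8), np.float64(84.2)) force [-0.62 -0.16 -0.17] Fx -0.61
side ball px [248.1 186.1] 207 [567.8 -64.5  78.3] feeder (np.float64(83.7), np.float64(-9.2), np.float64(78.3))
top ball px [307.4 170. ] 38 [6.315e+02 1.000e-01 9.400e+01] feeder (np.float64(141.2), np.float64(61.0), np.float64(94.0))
```

View pics/c5.png

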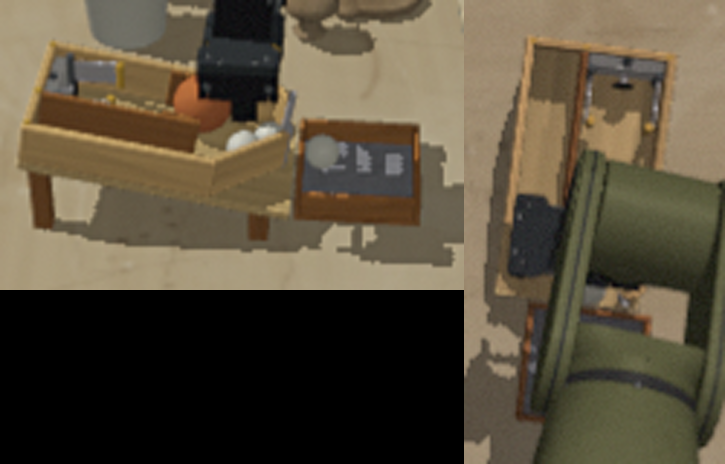

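The first white ball is in the tray at (322,152), and the big ball is at x ≈ 83 near the guides. Continuing in 2 mm rows.

>>> step_arm:
  rows:
    - {"dx":0.002,"dy":0,"dz":-0.0004,"turn":0,"grip":0}
    - {"dx":0.002,"dy":0,"dz":-0.0004,"turn":0,"grip":0}
    - {"dx":0.002,"dy":0,"dz":-0.0004,"turn":0,"grip":0}
    - {"dx":0.002,"dy":0,"dz":-0.0004,"turn":0,"grip":0}
    - {"dx":0.002,"dy":-0.001,"dz":-0.0004,"turn":0,"grip":0}
    - {"dx":0.002,"dy":-0.001,"dz":-0.0004,"turn":0,"grip":0}

```text
clock: 9.35
position: [542.4, -54.7, 86.5]
tool_rot: [0.999, -0.046, 0.0, -0.0]
force: [-1.1, 0.4, 0.4]
opening: 0.7
```

>>> step_arm:
  rows:
    - {"dx":0.002,"dy":-0.001,"dz":-0.0004,"turn":0,"grip":0}
    - {"dx":0.002,"dy":-0.001,"dz":-0.0004,"turn":0,"grip":0}
    - {"dx":0.002,"dy":0,"dz":-0.0004,"turn":0,"grip":0}
    - {"dx":0.002,"dy":0,"dz":-0.0004,"turn":0,"grip":0}
    - {"dx":0.002,"dy":0,"dz":-0.0004,"turn":0,"grip":0}

```text
clock: 9.98
position: [552.5, -53.7, 88.5]
tool_rot: [0.999, -0.046, 0.0, 0.0]
force: [-0.6, 0.0, 1.2]
opening: 0.5
```

```bash
python3 snap.py 6
```

```text
clock 9.975 pos [552.5 -53.7  88.5] feeder (np.float64(67.5), np.float64(0.1), np.float64(88.5)) force [-0.56  0.05  1.16] Fx -0.57
side ball px [239.9 184.5] 150 [589.3 -60.8  81.8] feeder (np.float64(104.7), np.float64(-3.6), np.float64(81.8))
top ball px [310.6 143.7] 17 [695.9 -50.9  99.6] feeder (np.float64(210.0), np.float64(16.2), np.float64(99.6))
```

View pics/c6.png

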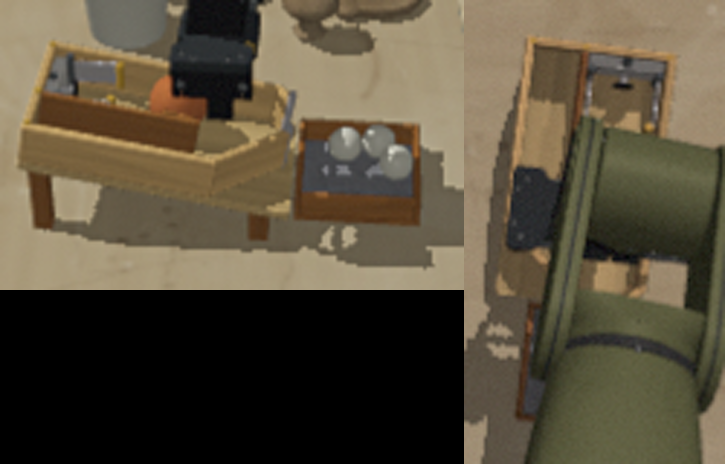

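All three white balls are now in the tray, and the big ball is in the guides. Next I feel for the jaws.

>>> step_arm:
  rows:
    - {"dx":0.002,"dy":0,"dz":-0.00035,"turn":0,"grip":0}
    - {"dx":0.002,"dy":0,"dz":-0.00035,"turn":0,"grip":0}
    - {"dx":0.002,"dy":0,"dz":-0.00035,"turn":0,"grip":0}
    - {"dx":0.002,"dy":0,"dz":-0.00035,"turn":0,"grip":0}

```text
clock: 10.58
position: [560.5, -54.4, 89.9]
tool_rot: [0.999, -0.046, -0.0, -0.0]
force: [-0.6, -0.2, 0.5]
opening: 0.3
```

>>> step_arm:
  rows:
    - {"dx":0.002,"dy":0,"dz":-0.00035,"turn":0,"grip":0}
    - {"dx":0.002,"dy":0,"dz":-0.00035,"turn":0,"grip":0}
    - {"dx":0.002,"dy":0,"dz":-0.00035,"turn":0,"grip":0}
    - {"dx":0.002,"dy":0,"dz":-0.00035,"turn":0,"grip":0}

```text
clock: 11.08
position: [568.4, -55.2, 91.3]
tool_rot: [0.999, -0.046, 0.0, -0.0]
force: [-0.0, 0.2, 0.3]
opening: 0.7
```

>>> step_arm:
  rows:
    - {"dx":0.002,"dy":0,"dz":-0.00035,"turn":0,"grip":0}
    - {"dx":0.002,"dy":0,"dz":-0.00035,"turn":0,"grip":0}
    - {"dx":0.002,"dy":0,"dz":-0.00035,"turn":0,"grip":0}
    - {"dx":0.002,"dy":0,"dz":-0.00035,"turn":0,"grip":0}

```text
clock: 11.58
position: [576.4, -55.9, 92.7]
tool_rot: [0.999, -0.046, 0.0, -0.0]
force: [-0.1, -0.9, 0.0]
opening: 0.2
```

```bash
python3 snap.py 7
```

```text
clock 11.575 pos [576.4 -55.9  92.7] feeder (np.float64(91.5), np.float64(0.2), np.float64(92.7)) force [-0.08 -0.94  0.05] Fx 0.0
side ball px [230.7 183.2] 151 [613.5 -64.   86.8] feeder (np.float64(129.1), np.float64(-4.5), np.float64(86.8))
top ball px [310.7 142.6] 16 [702.4  -3.9 105.2] feeder (np.float64(212.1), np.float64(63.6), np.float64(105.2))
```

View pics/c7.png

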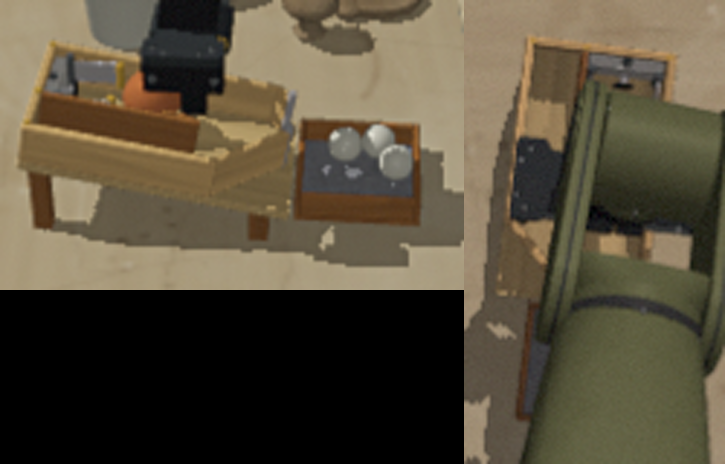

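>>> step_arm:
  rows:
    - {"dx":0.002,"dy":0,"dz":-0.00035,"turn":0,"grip":0}
    - {"dx":0.002,"dy":0,"dz":-0.00035,"turn":0,"grip":0}
    - {"dx":0.002,"dy":0,"dz":-0.00035,"turn":0,"grip":0}

```text
clock: 12.05
position: [582.4, -56.4, 93.8]
tool_rot: [0.999, -0.046, 0.0, -0.0]
force: [-0.4, 0.2, -0.7]
opening: 0.3
```

>>> step_arm:
  rows:
    - {"dx":0.001,"dy":0,"dz":-0.0002,"turn":0,"grip":0}
    - {"dx":0.001,"dy":0,"dz":-0.0002,"turn":0,"grip":0}
    - {"dx":0.001,"dy":0,"dz":-0.0002,"turn":0,"grip":0}

```text
clock: 12.42
position: [585.3, -56.7, 94.3]
tool_rot: [0.999, -0.046, -0.0, -0.0]
force: [-0.6, 0.2, 0.2]
opening: 0.0
```

>>> step_arm:
  rows:
    - {"dx":0.001,"dy":0,"dz":-0.0002,"turn":0,"grip":0}
    - {"dx":0.001,"dy":0,"dz":-0.0002,"turn":0,"grip":0}
    - {"dx":0.001,"dy":0,"dz":-0.0002,"turn":0,"grip":0}

```text
clock: 12.8
position: [588.3, -57.0, 94.9]
tool_rot: [0.999, -0.046, -0.0, -0.0]
force: [-1.1, -0.3, 1.1]
opening: 1.0
```

>>> step_arm:
  rows:
    - {"dx":0.001,"dy":0,"dz":-0.0002,"turn":0,"grip":0}
    - {"dx":0.001,"dy":0,"dz":-0.0002,"turn":0,"grip":0}

```text
clock: 13.05
position: [590.3, -57.2, 95.3]
tool_rot: [0.999, -0.046, 0.0, -0.0]
force: [-0.4, 0.6, 1.0]
opening: 0.7
```

>>> step_arm:
  rows:
    - {"dx":0.001,"dy":0,"dz":-0.0002,"turn":0,"grip":0}
    - {"dx":0.001,"dy":0,"dz":-0.0002,"turn":0,"grip":0}

```text
clock: 13.3
position: [592.3, -57.3, 95.8]
tool_rot: [0.999, -0.046, 0.0, -0.0]
force: [-0.7, 0.6, 0.6]
opening: 0.5
```

>>> step_arm:
  rows:
    - {"dx":0.001,"dy":0,"dz":-0.0002,"turn":0,"grip":0}
    - {"dx":0.001,"dy":0,"dz":-0.0002,"turn":0,"grip":0}

```text
clock: 13.55
position: [594.2, -57.5, 96.1]
tool_rot: [0.999, -0.046, -0.0, -0.0]
force: [-1.1, -0.2, -1.0]
opening: 0.5
```

>>> step_arm:
  rows:
    - {"dx":0.001,"dy":0,"dz":-0.0002,"turn":0,"grip":0}
    - {"dx":0.001,"dy":0,"dz":-0.0002,"turn":0,"grip":0}

```text
clock: 13.8
position: [595.6, -57.6, 96.2]
tool_rot: [0.999, -0.046, -0.001, -0.0]
force: [-3.8, 0.6, 0.9]
opening: 0.5
```

>>> step_arm:
  rows:
    - {"dx":0.001,"dy":0,"dz":-0.0002,"turn":0,"grip":0}
    - {"dx":0.001,"dy":0,"dz":-0.0002,"turn":0,"grip":0}

```text
clock: 14.05
position: [597.9, -57.9, 96.7]
tool_rot: [0.999, -0.046, -0.0, -0.0]
force: [-2.9, 0.4, 1.0]
opening: 0.5
```

>>> step_arm:
  rows:
    - {"dx":0.001,"dy":0,"dz":-0.0002,"turn":0,"grip":0}
    - {"dx":0.001,"dy":0,"dz":-0.0002,"turn":0,"grip":0}

```text
clock: 14.3
position: [600.2, -58.1, 97.3]
tool_rot: [0.999, -0.046, -0.0, -0.0]
force: [-3.0, 1.0, 1.0]
opening: 0.7
```

Jaw contact felt at TCP x ≈ 595, with a push of 3–4 N. That agrees with tips at about 0.161. Going on with small steps.

>>> step_arm:
  rows:
    - {"dx":0.001,"dy":0,"dz":-0.0002,"turn":0,"grip":0}
    - {"dx":0.001,"dy":0,"dz":-0.0002,"turn":0,"grip":0}

```text
clock: 14.55
position: [602.3, -58.3, 97.8]
tool_rot: [0.999, -0.046, 0.0, -0.0]
force: [-3.0, 0.2, 0.3]
opening: 0.3
```

>>> step_arm:
  rows:
    - {"dx":0.001,"dy":0,"dz":-0.0002,"turn":0,"grip":0}
    - {"dx":0.001,"dy":0,"dz":-0.0002,"turn":0,"grip":0}

```text
clock: 14.8
position: [604.3, -58.5, 98.2]
tool_rot: [0.999, -0.046, 0.0, 0.0]
force: [-3.0, 1.3, -0.2]
opening: 0.5
```

>>> step_arm:
  rows:
    - {"dx":0.001,"dy":0,"dz":-0.0002,"turn":0,"grip":0}
    - {"dx":0.001,"dy":0,"dz":-0.0002,"turn":0,"grip":0}

```text
clock: 15.05
position: [606.3, -58.6, 98.6]
tool_rot: [0.999, -0.046, 0.0, -0.0]
force: [-3.5, -0.1, 1.0]
opening: 0.7
```

>>> step_arm:
  rows:
    - {"dx":0.001,"dy":0,"dz":-0.0002,"turn":0,"grip":0}
    - {"dx":0.001,"dy":0,"dz":-0.0002,"turn":0,"grip":0}

```text
clock: 15.3
position: [608.3, -58.8, 99.0]
tool_rot: [0.999, -0.046, 0.0, 0.0]
force: [-1.4, -0.3, 1.0]
opening: 0.5
```

```bash
python3 snap.py 8
```

```text
clock 15.3 pos [608.3 -58.8  99. ] feeder (np.float64(123.5), np.float64(0.2), np.float64(99.0)) force [-1.4  -0.3   0.96] Fx -1.37
side ball px [219.2 181.2] 142 [645.9 -65.8  91.4] feeder (np.float64(161.5), np.float64(-3.3), np.float64(91.4))
top ball px [332.6 189.2] 5 [ 581.1 -115.7   82.7] feeder (np.float64(101.7), np.float64(-59.0), np.float64(82.7))
```

View pics/c8.png

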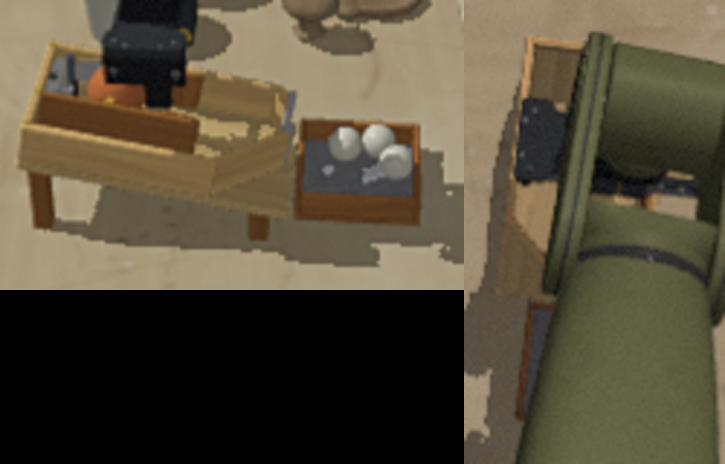

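Force is dropping, so the tips are being passed. The pad is expected at TCP x ≈ 616–617.

>>> step_arm:
  rows:
    - {"dx":0.001,"dy":0,"dz":-0.0002,"turn":0,"grip":0}
    - {"dx":0.001,"dy":0,"dz":-0.0002,"turn":0,"grip":0}

```text
clock: 15.65
position: [610.2, -59.0, 99.4]
tool_rot: [0.999, -0.046, 0.0, 0.0]
force: [-2.6, 0.1, 0.8]
opening: 0.4
```

>>> step_arm:
  rows:
    - {"dx":0.001,"dy":0,"dz":-0.0002,"turn":0,"grip":0}
    - {"dx":0.001,"dy":0,"dz":-0.0002,"turn":0,"grip":0}

```text
clock: 15.9
position: [612.3, -59.2, 99.8]
tool_rot: [0.999, -0.046, 0.0, -0.0]
force: [-1.9, 0.4, 0.6]
opening: 0.9
```

>>> step_arm:
  rows:
    - {"dx":0.001,"dy":0,"dz":-0.0002,"turn":0,"grip":0}
    - {"dx":0.001,"dy":0,"dz":-0.0002,"turn":0,"grip":0}

```text
clock: 16.15
position: [614.3, -59.4, 100.2]
tool_rot: [0.999, -0.046, 0.0, 0.0]
force: [-1.8, 1.1, 0.5]
opening: 0.4
```

>>> step_arm:
  rows:
    - {"dx":0.001,"dy":0,"dz":-0.0002,"turn":0,"grip":0}
    - {"dx":0,"dy":0,"dz":0,"turn":0,"grip":0}

```text
clock: 16.4
position: [615.5, -59.5, 100.4]
tool_rot: [0.999, -0.046, 0.0, 0.0]
force: [-0.3, 0.0, 0.3]
opening: 0.3
```

>>> step_arm:
  rows:
    - {"dx":0.001,"dy":0,"dz":-0.0002,"turn":0,"grip":0}
    - {"dx":0,"dy":0,"dz":0,"turn":0,"grip":0}

```text
clock: 16.65
position: [616.3, -59.6, 100.6]
tool_rot: [0.999, -0.046, 0.0, 0.0]
force: [-0.4, -0.2, -0.3]
opening: 0.2
```

>>> step_arm:
  rows:
    - {"dx":0.001,"dy":0,"dz":-0.0002,"turn":0,"grip":0}
    - {"dx":0,"dy":0,"dz":0,"turn":0,"grip":0}

```text
clock: 16.9
position: [617.3, -59.7, 100.8]
tool_rot: [0.999, -0.046, 0.0, 0.0]
force: [-0.4, -1.0, 0.4]
opening: 0.5
```

>>> step_arm:
  rows:
    - {"dx":0.001,"dy":0,"dz":-0.0002,"turn":0,"grip":0}
    - {"dx":0,"dy":0,"dz":0,"turn":0,"grip":0}

```text
clock: 17.15
position: [618.3, -59.8, 101.0]
tool_rot: [0.999, -0.046, 0.0, 0.0]
force: [-0.7, 0.3, 0.4]
opening: 0.6
```

>>> step_arm:
  rows:
    - {"dx":0.001,"dy":0,"dz":-0.0002,"turn":0,"grip":0}
    - {"dx":0,"dy":0,"dz":0,"turn":0,"grip":0}

```text
clock: 17.4
position: [619.0, -59.8, 101.1]
tool_rot: [0.999, -0.046, -0.0, -0.0]
force: [-0.8, 0.1, 0.6]
opening: 0.4
```

>>> step_arm:
  rows:
    - {"dx":0.001,"dy":0,"dz":-0.0002,"turn":0,"grip":0}
    - {"dx":0,"dy":0,"dz":0,"turn":0,"grip":0}

```text
clock: 17.65
position: [619.8, -59.9, 101.2]
tool_rot: [0.999, -0.046, -0.0, -0.0]
force: [-2.8, 0.7, 1.9]
opening: 0.3
```

```bash
python3 snap.py 9
```

```text
clock 17.65 pos [619.8 -59.9 101.2] feeder (np.float64(135.1), np.float64(0.2), np.float64(101.2)) force [-2.75  0.72  1.9 ] Fx -2.8
side ball px [214.7 180.6] 139 [657.6 -67.1  93.7] feeder (np.float64(173.4), np.float64(-3.5), np.float64(93.7))
top ball px [333. 184.] 1 [591.7 -90.   70.7] feeder (np.float64(109.8), np.float64(-32.4), np.float64(70.7))
```

View pics/c9.png

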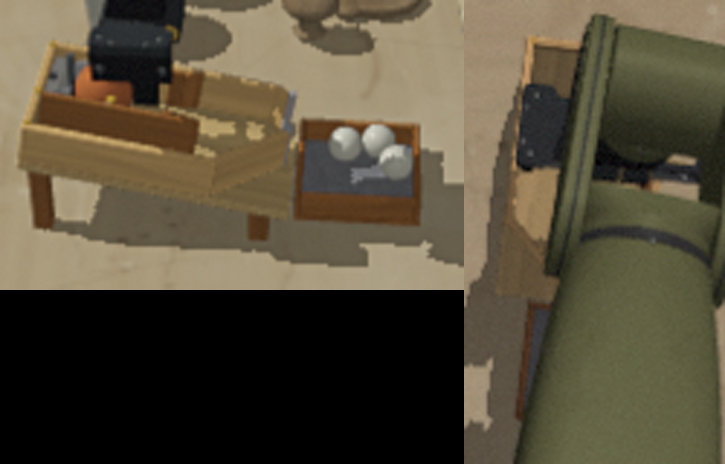

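Pad contact starts at TCP x ≈ 618.5. The force is rising. I'll press a few more millimetres.

>>> step_arm:
  rows:
    - {"dx":0.001,"dy":0,"dz":-0.0002,"turn":0,"grip":0}
    - {"dx":0,"dy":0,"dz":0,"turn":0,"grip":0}

```text
clock: 18.0
position: [620.8, -60.0, 101.4]
tool_rot: [0.999, -0.046, -0.0, -0.0]
force: [-5.0, 0.5, 1.2]
opening: 0.3
```

>>> step_arm:
  rows:
    - {"dx":0.001,"dy":0,"dz":-0.0002,"turn":0,"grip":0}
    - {"dx":0,"dy":0,"dz":0,"turn":0,"grip":0}

```text
clock: 18.25
position: [621.6, -60.0, 101.6]
tool_rot: [0.999, -0.046, -0.001, -0.0]
force: [-4.1, 0.3, 1.4]
opening: 0.1
```

>>> step_arm:
  rows:
    - {"dx":0.001,"dy":0,"dz":-0.0002,"turn":0,"grip":0}
    - {"dx":0,"dy":0,"dz":0,"turn":0,"grip":0}

```text
clock: 18.5
position: [622.3, -60.1, 101.7]
tool_rot: [0.999, -0.046, -0.001, -0.0]
force: [-6.9, 1.7, 2.9]
opening: 0.1
```

>>> step_arm:
  rows:
    - {"dx":0,"dy":0,"dz":0,"turn":0,"grip":0}

```text
clock: 18.62
position: [622.3, -60.1, 101.7]
tool_rot: [0.999, -0.046, -0.001, -0.0]
force: [-6.2, 0.3, 3.4]
opening: 0.3
```

>>> step_arm:
  rows:
    - {"dx":0,"dy":0,"dz":0,"turn":0,"grip":0}

```text
clock: 18.75
position: [622.3, -60.1, 101.7]
tool_rot: [0.999, -0.046, -0.001, -0.0]
force: [-5.1, -0.5, 2.9]
opening: 0.4
```

>>> step_arm:
  rows:
    - {"dx":0.001,"dy":0,"dz":-0.0002,"turn":0,"grip":0}
    - {"dx":0,"dy":0,"dz":0,"turn":0,"grip":0}

```text
clock: 19.0
position: [622.9, -60.2, 101.8]
tool_rot: [0.999, -0.046, -0.002, -0.0]
force: [-7.6, 0.7, 3.4]
opening: 0.2
```

>>> step_arm:
  rows:
    - {"dx":0,"dy":0,"dz":0,"turn":0,"grip":0}

```text
clock: 19.12
position: [622.9, -60.2, 101.8]
tool_rot: [0.999, -0.046, -0.002, -0.0]
force: [-7.1, 1.5, 3.4]
opening: 0.3
```

It has seated at about 7 N. Now I back off gently downhill, then look.

>>> step_arm:
  rows:
    - {"dx":-0.001,"dy":0,"dz":0,"turn":0,"grip":0}
    - {"dx":-0.001,"dy":0,"dz":0,"turn":0,"grip":0}
    - {"dx":-0.001,"dy":0,"dz":0,"turn":0,"grip":0}
    - {"dx":-0.001,"dy":0,"dz":0,"turn":0,"grip":0}
    - {"dx":-0.001,"dy":0,"dz":0,"turn":0,"grip":0}
    - {"dx":-0.001,"dy":0,"dz":0,"turn":0,"grip":0}
    - {"dx":-0.001,"dy":0,"dz":0,"turn":0,"grip":0}
    - {"dx":-0.001,"dy":0,"dz":0,"turn":0,"grip":0}
    - {"dx":-0.002,"dy":0,"dz":0,"turn":0,"grip":0}
    - {"dx":-0.002,"dy":0,"dz":0,"turn":0,"grip":0}
    - {"dx":-0.003,"dy":0,"dz":0,"turn":0,"grip":0}
    - {"dx":-0.004,"dy":0,"dz":0,"turn":0,"grip":0}
    - {"dx":-0.005,"dy":0,"dz":0,"turn":0,"grip":0}
    - {"dx":0,"dy":0,"dz":0,"turn":0,"grip":0}

```text
clock: 20.88
position: [599.7, -58.0, 102.0]
tool_rot: [0.999, -0.046, -0.0, -0.0]
force: [-0.0, -0.3, 0.5]
opening: 0.6
```

```bash
python3 snap.py 10
```

```text
clock 20.875 pos [599.7 -58.  102. ] feeder (np.float64(114.9), np.float64(0.2), np.float64(102.0)) force [-0.03 -0.35  0.53] Fx -0.0
side ball px [214.8 178.6] 198 [657.5 -66.8  94. ] feeder (np.float64(173.2), np.float64(-3.2), np.float64(94.0))
top ball px [333. 192.] 1 [571.1 -91.2  63.9] feeder (np.float64(89.5), np.float64(-35.5), np.float64(63.9))
```

View pics/c10.png

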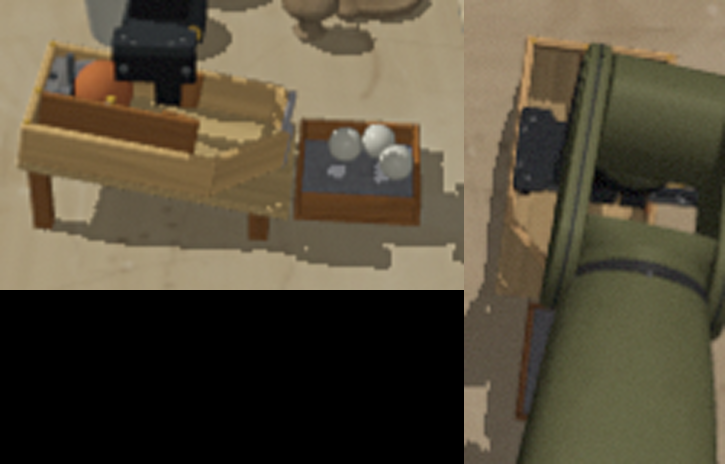

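The ball stays parked at x ≈ 173 (side view, about (103,82)) with the fingers 20 mm clear. The three white balls are in the tray at (345,143), (378,138) and (395,160). Now I raise the arm clear.

>>> step_arm:
  rows:
    - {"dx":-0.004,"dy":0,"dz":-0.01,"turn":0,"grip":0}
    - {"dx":-0.004,"dy":0,"dz":-0.02,"turn":0,"grip":0}
    - {"dx":0,"dy":0,"dz":-0.04,"turn":0,"grip":0}
    - {"dx":0,"dy":0,"dz":-0.04,"turn":0,"grip":0}
    - {"dx":0,"dy":0,"dz":-0.04,"turn":0,"grip":0}
    - {"dx":-0.03,"dy":0,"dz":-0.04,"turn":0,"grip":0}
    - {"dx":-0.03,"dy":0.04,"dz":-0.03,"turn":0,"grip":0}
    - {"dx":-0.03,"dy":0.04,"dz":0,"turn":0,"grip":0}
    - {"dx":-0.03,"dy":0.04,"dz":0,"turn":0,"grip":0}
    - {"dx":-0.03,"dy":0.04,"dz":0,"turn":0,"grip":0}
    - {"dx":0,"dy":0.04,"dz":0,"turn":0,"grip":0}
    - {"dx":0,"dy":0.04,"dz":0,"turn":0,"grip":0}
    - {"dx":0,"dy":0.04,"dz":0,"turn":0,"grip":0}
    - {"dx":0,"dy":0,"dz":0,"turn":0,"grip":0}
    - {"dx":0,"dy":0,"dz":0,"turn":0,"grip":0}

```text
clock: 22.85
position: [417.0, -321.9, 323.2]
tool_rot: [0.999, -0.046, 0.001, 0.0]
force: [-0.3, 0.4, 0.5]
opening: 0.6
```

```bash
python3 snap.py 11; python3 - <<'E'
import numpy as np,cv2
for n in("side","top"):
    p=np.load(f"pics/{n}11.npz")["p"]; cv2.imwrite(f"pics/{n}11.png",p[:,:,::-1])
E
```

```text
clock 22.85 pos [ 417.  -321.9  323.2] feeder (np.float64(-42.7), np.float64(-279.5), np.float64(323.2)) force [-0.3   0.36  0.47] Fx -0.33
side ball px [215.6 178.3] 231 [657.5 -66.9  93.5] feeder (np.float64(173.3), np.float64(-3.3), np.float64(93.5))
top ball px [324.  157.2] 258 [658.5 -65.1  93.2] feeder (np.float64(174.1), np.float64(-1.4), np.float64(93.2))
```

View pics/c11.png

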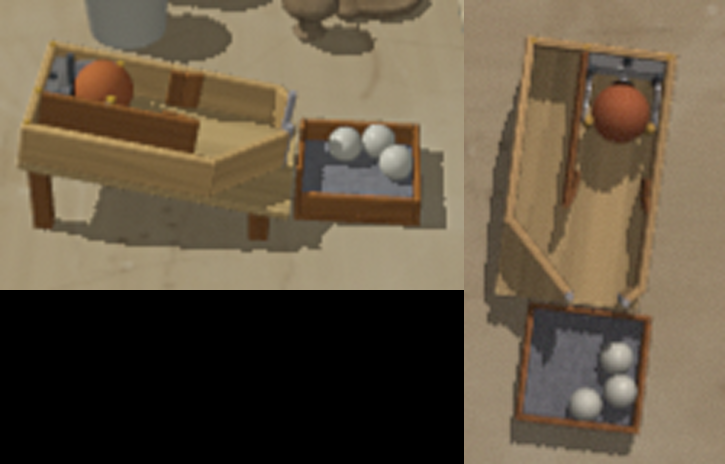

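View pics/top11.png

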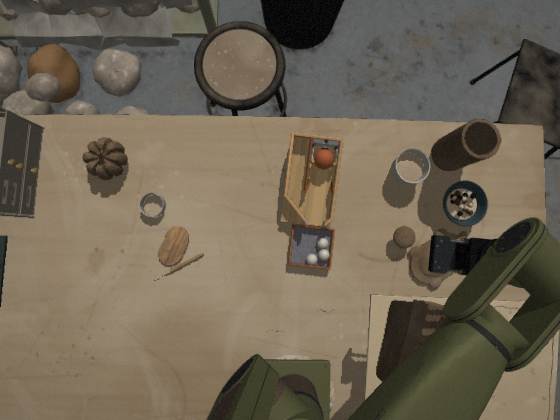

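The ball sits between the jaws at the top (top-view crop (622,112), feeder x ≈ 174). All three white balls are in the tray, and the bystanders haven't moved.

```bash
python3 -c "
from cell import job
print(job.sign_off())"
```

```text
the job is handed in; nothing more can be done
None
```

The terracotta ball is parked in the clip at the top of the feeder, all three white balls are in the tray, and the job is handed in at about 23 s.

- **Pushing:** I rolled the ball up the lane with closed fingers. The jaws were felt at about 3–4 N, then the push dropped as the ball passed the tips. The pad was felt about 4 mm before the end of the push. I stopped when the wrist force read about 7 N, well under the 15 N limit, and backed off slowly.
- **Pad travel:** I could not read the pad joint directly. Travel and force both suggest it gave about 4 mm, above the 3 mm needed.
- **Order:** the white balls ran out while the big ball was still on its way up, before it was seated.
- **Last checks:** with the arm clear, both cameras put the ball at about 173–174 mm up the lane, where it was when I let go. All the white balls are in the tray. The pot, mushroom, cutter, rib and needle tool look unmoved in the top picture.
- **Disagreements:** the two cameras disagree by about 2 mm on the ball's sideways position. From the pictures I expected the jaw tips about 161 mm up the lane; by feel they may be a few millimetres further up.

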